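Change over the boards in the UV steriliser

TASK

The red chopping board has finished in the UV steriliser: draw it straight up out of the slot by its edge, let the flap spring shut, and stand it in the empty slot of the wooden drying rack, right down and square. Then slide the freshly washed blue board up out of the rack and push it down past the steriliser's sprung flap until it is fully home. Lower the boards rather than dropping them, and leave the green and yellow boards and everything else on the counter where they are.

Things in the scene. Friction and masses are not known exactly. Their poses are not given: they have to be found in the camera images.
- steriliser: White UV board steriliser, 186 mm long (x), 72 wide, 96 high, fixed; origin under its centre. Mouth in the top: x -81 to 81, y -10 to 14 mm, closed by the flap. Guides with sloped tops 67 mm up lead into a channel 156 by 12 mm centred on x = y = 0, floor 16 mm up: a board fully home has its centre there, 81 mm up, and stands out 50 mm above the case. It and the rack may change places.
- flap (a joint): Dark steel light flap, 23 mm wide, in the steriliser's mouth, hinged along the mouth's long side at y = 14 mm. 0 = shut and level, 3 mm below the case top; grows as it swings down into the case, to 1.5. A light spring (under 2 N at its free edge) shuts it; a board pushed down on it swings it open, and it then leans on the board's side at about 1.1.
- rack: Drying rack of pale wood, fixed; origin under its centre. Two combs 16 mm thick at x = -42 and 42 mm run along y, 160 mm long, 69 high. Four slots along x, 12 mm wide, at y = -63, -21, 21, 63 mm, floor 16 mm up, straight to 54 mm, round tooth tops above. A board in a slot has its centre 81 mm up, upper edge at 146 mm. Three slots hold boards, one is empty; 34 mm between neighbouring boards.
- red_board_center (a point): Red plastic chopping board, 150 mm wide (x), 8 mm thick (y), 130 mm high (z), about 0.2 kg, standing on edge in the steriliser, square with it; this point is its centre, 65 mm below its upper edge. At least its upper 50 mm stands free. A 12 mm hanging hole lies in one upper corner.
- blue_board_center (a point): Blue plastic chopping board, 150 mm wide (x), 8 mm thick (y), 130 mm high (z), about 0.2 kg, standing on edge in a slot of the drying rack (which slot varies), square with it; this point is its centre, 65 mm below its upper edge. At least its upper 50 mm stands free. A 12 mm hanging hole lies in one upper corner.
- green_board_center (a point): Green plastic chopping board, 150 mm wide (x), 8 mm thick (y), 130 mm high (z), about 0.2 kg, standing on edge in a slot of the drying rack (which slot varies), square with it; this point is its centre, 65 mm below its upper edge. At least its upper 50 mm stands free. A 12 mm hanging hole lies in one upper corner.
- yellow_board_center (a point): Yellow plastic chopping board, 150 mm wide (x), 8 mm thick (y), 130 mm high (z), about 0.2 kg, standing on edge in a slot of the drying rack (which slot varies), square with it; this point is its centre, 65 mm below its upper edge. At least its upper 50 mm stands free. A 12 mm hanging hole lies in one upper corner.
- siphon_center (a point): Coffee siphon (glass bulb on a black stand with an upright grip), 184 by 113 mm and 247 mm high, standing between the steriliser and the rack; this point is in the middle of its 184 by 113 mm outline, 110 mm up; x runs along the 184 mm. Too tall to carry a board over at a normal height.
- creamer_center (a point): Small steel cream jug, 58 by 82 mm, 64 mm high; centre, 32 mm up.

How it is judged (in metres and radians):
On the way, in this order (a step that is already met when the one before it is completed fails the run):
1. the red board is drawn right up out of the steriliser and the flap has sprung shut (z of red_board_center in the frame of steriliser above 0.163 m and value of joint flap below 0.15 rad), for 0.05 s.
2. the red board stands down in the slot of the drying rack (z of red_board_center in the frame of rack between 0.072 and 0.09 m and x of red_board_center in the frame of rack between -0.03 and 0.03 m and y of red_board_center in the frame of rack between -0.075 and 0.075 m and angle between red_board_center's own z axis and vertical below 0.12 rad and angle between the x axis of red_board_center and the x axis of rack, either way round below 0.12 rad), for 0.2 s.
3. the blue board is right down in the steriliser (z of blue_board_center in the frame of steriliser between 0.072 and 0.087 m and angle between blue_board_center's own z axis and vertical below 0.1 rad and angle between the x axis of blue_board_center and the x axis of steriliser, either way round below 0.1 rad and x of blue_board_center in the frame of steriliser between -0.008 and 0.008 m and y of blue_board_center in the frame of steriliser between -0.008 and 0.008 m), for 0.2 s.
At the end, for the whole second after the job is handed in: Red board down in a rack slot (height within 9 mm, 30 mm along the slot, 0.12 rad); blue board home in the steriliser (at most 6 mm high, within 8 mm of the slot centre, 0.1 rad); both at rest, under 0.02 m/s; green and yellow still in their rack slots (all of step 2 and all of step 3 and z of green_board_center in the frame of rack between 0.072 and 0.09 m and x of green_board_center in the frame of rack between -0.03 and 0.03 m and y of green_board_center in the frame of rack between -0.075 and 0.075 m and angle between each of green_board_center, yellow_board_center's own z axis and vertical below 0.12 rad and angle between the x axis of each of green_board_center, yellow_board_center and the x axis of rack, either way round below 0.12 rad and z of yellow_board_center in the frame of rack between 0.072 and 0.09 m and x of yellow_board_center in the frame of rack between -0.03 and 0.03 m and y of yellow_board_center in the frame of rack between -0.075 and 0.075 m and linear speed of each of red_board, blue_board below 0.02 m/s); the robot touches nothing.
It fails at once if the red or the blue board is dropped (faster than 0.5 m/s while no finger touches it) ((linear speed of red_board above 0.5 m/s and contact force between the fingers and red_board below 0.05 N) or (linear speed of blue_board above 0.5 m/s and contact force between the fingers and blue_board below 0.05 N)).
It fails at once if the green or the yellow board is moved by more than 25 mm (distance of any of green_board_center, yellow_board_center from where it was at the start of the episode above 0.025 m).
It fails at once if the siphon or the cream jug is moved by more than 25 mm (distance of any of siphon_center, creamer_center from where it was at the start of the episode above 0.025 m).
It also fails if it takes over 69 s, if anything falls off the work surface, if the arm or the gripper's body presses on something with over 40 N, if the wrist force passes 120 N, or if a joint passes its speed limit or range.

ROBOT

A 6-joint arm with a two-finger parallel gripper is mounted at the origin on a cart in front of the work surface, level with it; the furniture and walls round the work are solid. World frame = base frame: x ahead of the robot, y to its left, z up, the work surface at z = 0. Lengths are in mm, angles in rad, forces in N, time in s.
With the tool pointing down it reaches from about 350 to 950 mm from the base axis. Payload 17.4 kg.
Tool frame: the origin (TCP) lies between the finger pads; the fingertips stand 14 mm ahead of it and the grasp point (between the pads) lies 5 mm behind it; z points along the fingers, y is the line along which they close (so a half turn about z gives the same grasp; the last joint's range is limited). The gripper opens to 93 mm and grips with 3 to 60 N. Pads are 15 mm wide; open, the fingers measure 128 mm over their backs; the gripper's body (75 mm by 188 mm) begins 65 mm behind the grasp point.
Start: joints at [1.29, 0.116, 1.442, -0, 1.584, -0.038], TCP at [162.292, 655.205, 232.646] pointing down, gripper open.
Joint ranges: [-2.83, 2.83], [-0.83, 2.19], [0.07, 2.5], [-1.14, 4.28], [0.01, 3], [-2.97, 2.97]. Speed limits (rad/s): [1.89, 1.89, 2.22, 3.14, 3.14, 3.14].

INTERFACE

Orientations are given as [roll, pitch, yaw] about the fixed x, y, z axes, in that order (R = Rz(yaw) Ry(pitch) Rx(roll)).
In Python, from station import sensors, cams, workorder gives the robot as it stands.
- The arm moves only by the tool drive_tool, never from a script. Its argument "moves" is a list of rows, each an object with "slide": the shift along the world's x, y, z in mm, a list of three; "turn": the turn, a rotation vector about the world's x, y, z in rad, a list of three; "gripper": the finger opening in mm, from 0 to 93. A call has 1 to 20 rows; each row shifts and turns the commanded pose from where the row before left it; what a row does not reach is not made up. A row lasts 1/10 s, in which the tool goes at most 50 mm and 8.59 degrees, less where a joint would pass 70% of its speed; a pose out of reach is approached as far as the arm can. A call with a gripper value outside its range is refused whole. The fingers move at their own pace and stop on an object; "newtons" is the grip in N (left out, the last holds). Time passes only in rows, so rows that do not move let the fingers close. It gives the time, the measured TCP pose, the force, the opening and the grip force at its end, in the units of the state.
- sensors.state(): the state, without advancing time (a new reading comes with each control period).
- cams.read_camera(name): name is "scene" or "top" or "wrist"; returns a dict with "color" (384x512x3 uint8, red, green, blue), "vfov" (degrees; the focal length in pixels is half the picture's height over the tangent of half this angle, whatever the lens; pixels are square), "cx", "cy" (the principal point, pixels), "xyz" and "rotation" of the camera in the world. Camera axes: x right, y down, z forward; pixel columns grow to the right and rows downward; lengths in mm; the calibration is good to about 2 mm. A picture is of the moment at which its call begins. There is no depth.
- workorder.finish_job(): hands the job in; it is judged then, once.
The state is a dict: "clock": time; "joint_pos": joint angles; "dq": joint speeds; "joint_torque": joint torques, N m; "position": TCP position; "orientation": TCP orientation; "wrist_force": force on the tool from outside, world axes, zero at the start; "ft_torque": the same for the moment, N m; "opening": opening from 0.0 (shut) to 1.0 (fully open); "finger_force": force on a finger pad.
Only numpy, scipy, OpenCV 4.12 (cv2) and the standard library are available. Lean on these libraries where they do the work, as an engineer would, in place of code of your own. Each camera call takes 0.05 s, during which the arm holds its last target. There are 200 camera calls.

## Working session

There is one attempt and no reset: what is moved stays moved. The work goes in short steps, Python scripts to look and compute and a tool call to move; the robot and the scene stay as the last step left them, time stands still between calls to the robot, and variables do not carry over. Pictures are saved under pics/ and viewed, at most 10 in all, crops included, and the job is handed in when it is done.

Besides the shell and the picture viewer there is one more tool, called as a command line: name --argument value ..., lists and objects as JSON in quotes. drive_tool: Moves the arm, as the interface text tells. Its arguments: {"type":"object","properties":{"moves":{"type":"array","items":{"type":"object","properties":{"slide":{"type":"array","items":{"type":"number"}},"turn":{"type":"array","items":{"type":"number"}},"gripper":{"type":"number"}}}},"newtons":{"type":"number"}},"required":["moves"]}

```bash
mkdir -p pics
cat > h.py <<'E'
import numpy as np,cv2
from station import sensors,cams,workorder
def shot(n,f=None):
    d=cams.read_camera(n)
    if f: cv2.imwrite('pics/'+f,d['color'][:,:,::-1])
    return d
def ray(d,u,v):
    f=d['color'].shape[0]/2/np.tan(np.radians(d['vfov'])/2)
    r=np.array(d['rotation'])@np.array([(u-d['cx'])/f,(v-d['cy'])/f,1]); return np.array(d['xyz']),r
def onz(d,u,v,z):
    o,r=ray(d,u,v); return o+r*(z-o[2])/r[2]
def proj(d,p):
    f=d['color'].shape[0]/2/np.tan(np.radians(d['vfov'])/2)
    c=np.array(d['rotation']).T@(np.array(p)-np.array(d['xyz'])); return [d['cx']+f*c[0]/c[2],d['cy']+f*c[1]/c[2]]
E
python3 - <<'E'
from h import *
a=shot('scene');b=shot('top');
for d in(a,b): print(d['xyz'],np.round(d['rotation'],3).tolist(),d['vfov'],d['cx'],d['cy'])
cv2.imwrite('pics/a.png',cv2.resize(a['color'][:,:,::-1],(800,600)))
cv2.imwrite('pics/b.png',cv2.resize(b['color'][:,:,::-1],(800,600)))
cv2.imwrite('pics/b_raw.png',b['color'][:,:,::-1])
print(sensors.state())
E
```

```text
[ 71.24196988 430.29589279 577.48339393] [-2.184, 0.014, -2.329] 54.0143102589436 258.08654477412557 190.71568015031906
[ 461.24748632  -29.85431169 1098.683762  ] [-3.015, -0.013, -1.583] 42.57540186878654 255.9666508877914 194.43121306341902
{'clock': 0.1, 'joint_pos': array([ 1.29019224e+00,  1.16422045e-01,  1.44219222e+00, -2.74136959e-05,
        1.58400100e+00, -3.78064278e-02]), 'dq': array([ 0.00095346, -0.00184726, -0.00180266,  0.00012486, -0.00120499,
       -0.00098663]), 'joint_torque': array([ 1.49030238e-03, -7.22903752e+01, -6.23849344e+01,  7.82008935e-02,
        2.30661681e-02, -4.52699442e-05]), 'position': array([162.25658641, 655.03384489, 231.99364593]), 'orientation': array([-3.14056974e+00, -1.12600294e-05,  2.89879464e+00]), 'wrist_force': array([ 0.20082863, -0.29325852, -0.48191309]), 'ft_torque': array([ 0.00871368,  0.00510214, -0.01000872]), 'finger_force': 0.0, 'opening': 1.0031324023695307}
```

View pics/a.png

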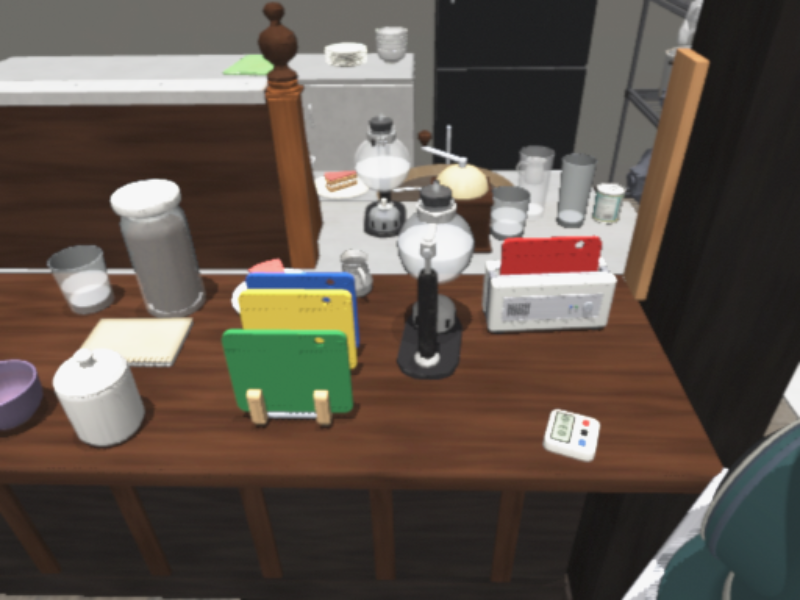

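View pics/b.png

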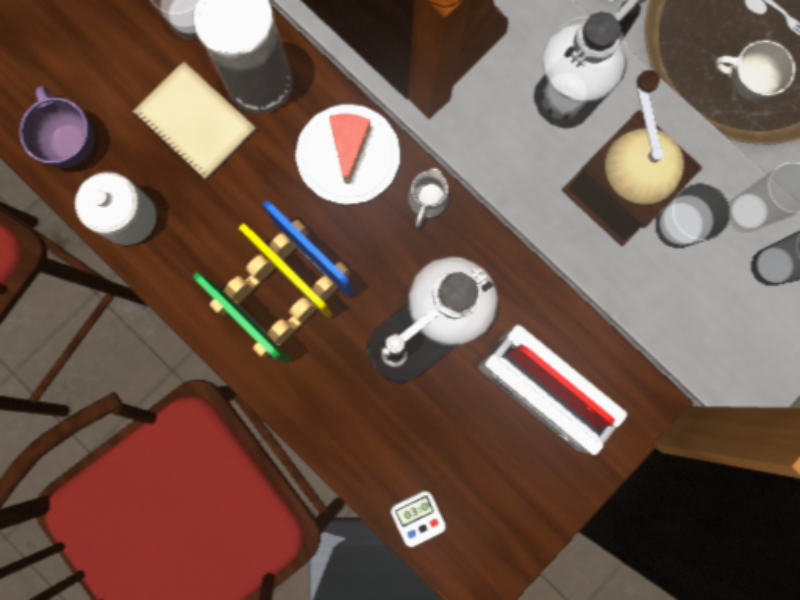

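The scene view shows green in the front slot, then a gap, then yellow and blue, with the siphon between the rack and the steriliser, which holds red. In the top view (800x600 scale) green is at (240,315), yellow (285,268), blue (305,245), red (560,385) and the siphon (450,300).

```bash
cat >> h.py <<'E'
from scipy.spatial.transform import Rotation as Ro
_r=cams.read_camera
def shot(n,f=None):
    d=_r(n); d['rotation']=Ro.from_euler('xyz',d['rotation']).as_matrix()
    if f: cv2.imwrite('pics/'+f,d['color'][:,:,::-1])
    return d
H=dict(red=(0,6),yellow=(25,35),green=(45,85),blue=(100,125))
def mask(d,c,roi=None,smin=130,vmin=50):
    h=cv2.cvtColor(d['color'],cv2.COLOR_RGB2HSV); lo,hi=H[c]
    m=cv2.inRange(h,(lo,smin,vmin),(hi,255,255))
    if c=='red': m|=cv2.inRange(h,(174,smin,vmin),(180,255,255))
    if roi is not None:
        k=np.zeros_like(m);x0,y0,x1,y1=roi;k[y0:y1,x0:x1]=255;m&=k
    n,l,s,_=cv2.connectedComponentsWithStats(m)
    return (l==1+np.argmax(s[1:,4])).astype(np.uint8)*255
E
python3 - <<'E'
from h import *
d=shot('top'); print(d['rotation'].round(3))
R=dict(green=(115,165,190,235),yellow=(145,135,220,210),blue=(160,120,235,195),red=(310,205,410,285))
for c,r in R.items():
    m=mask(d,c,r); q=cv2.boxPoints(cv2.minAreaRect(cv2.findNonZero(m)))
    P=np.array([onz(d,*p,146)[:2] for p in q])
    L=[np.linalg.norm(P[i]-P[(i+1)%4]) for i in range(2)]
    i=int(np.argmax(L)); v=P[i]-P[(i+1)%4]
    print(c,q.round(1).tolist(),P.round(0).tolist(),P.mean(0).round(1),np.round(L,1),np.degrees(np.arctan(v[1]/v[0])))
for p in [(450,295)]: print(onz(d,p[0]*.64,p[1]*.64,240))
E
```

```text
[[-0.012 -0.992  0.126]
 [-1.     0.01  -0.014]
 [ 0.013 -0.126 -0.992]]
green [[122.5, 176.5], [127.5, 171.5], [185.0, 229.0], [180.0, 234.0]] [[620.0, 216.0], [630.0, 207.0], [517.0, 94.0], [507.0, 104.0]] [568.5 155.3] [ 13.7 160.1] 44.81302862249231
yellow [[152.0, 146.0], [156.0, 142.0], [210.5, 196.5], [206.5, 200.5]] [[681.0, 160.0], [689.0, 152.0], [579.0, 45.0], [571.0, 53.0]] [629.9 102.5] [ 11.1 153.1] 44.435215448438406
blue [[166.0, 132.0], [171.0, 127.0], [226.5, 182.5], [221.5, 187.5]] [[709.0, 133.0], [719.0, 123.0], [606.0, 14.0], [597.0, 24.0]] [657.6  73.2] [ 14.  156.6] 44.23736173933614
red [[325.5, 226.60000610351562], [332.70001220703125, 217.89999389648438], [393.29998779296875, 268.20001220703125], [386.1000061035156, 276.8999938964844]] [[518.0, -177.0], [535.0, -192.0], [437.0, -305.0], [421.0, -291.0]] [ 477.6 -241.4] [ 22.1 149.9] 49.17497462577906
[579.77114283 -98.72663478 240.        ]
```

drive_tool --moves '[{"slide":[28,-28,11],"turn":[0,0,-0.1],"gripper":40},{"slide":[28,-28,11],"turn":[0,0,-0.1]},{"slide":[28,-28,11],"turn":[0,0,-0.1]},{"slide":[28,-28,11],"turn":[0,0,-0.1]},{"slide":[28,-28,11],"turn":[0,0,-0.1]},{"slide":[28,-28,11],"turn":[0,0,-0.1]},{"slide":[28,-28,11],"turn":[0,0,-0.1]},{"slide":[28,-28,11],"turn":[0,0,-0.1]},{"slide":[28,-28,11],"turn":[0,0,-0.1]},{"slide":[10,-40,0],"turn":[0,0,-0.1]},{"slide":[10,-40,0],"turn":[0,0,-0.1]},{"slide":[10,-40,0],"turn":[0,0,-0.1]},{"slide":[10,-40,0],"turn":[0,0,-0.1]},{"slide":[10,-40,0],"turn":[0,0,-0.1]},{"slide":[10,-40,0],"turn":[0,0,-0.1]},{"slide":[10,-40,0],"turn":[0,0,-0.1]},{"slide":[10,-40,0],"turn":[0,0,-0.1]},{"slide":[10,-40,0],"turn":[0,0,-0.1]},{"slide":[10,-40,0],"turn":[0,0,-0.1]},{"slide":[0,0,0],"turn":[0,0,-0.1]}]' --newtons 40

```text
$.moves[1]: bad value
```

drive_tool --moves '[{"slide":[-7,-40,-10],"turn":[0,0,-0.04]},{"slide":[-7,-40,-10]},{"slide":[-7,-40,-10]},{"slide":[-7,-40,-10]},{"slide":[-7,-40,-10]},{"slide":[-7,-40,-10]},{"slide":[0,0,0]},{"slide":[0,0,0]}]'

```text
$.moves[0]: bad value
```

Run:
```python
from h import *
d=shot('wrist','w1.png'); print(d['xyz'],d['rotation'].round(3).tolist(),d['vfov'],sensors.state()['position'],sensors.state()['orientation'],sensors.state()['clock'])
```

```text
[ 85.6749911  673.19797502 384.98625452] [[0.241, 0.931, 0.274], [0.971, -0.23, -0.07], [-0.002, 0.283, -0.959]] 62.1971821696682 [162.27052652 655.08992505 232.20204909] [-3.14088364e+00 -3.44108478e-05  2.89881203e+00] 0.2
```

View pics/w1.png

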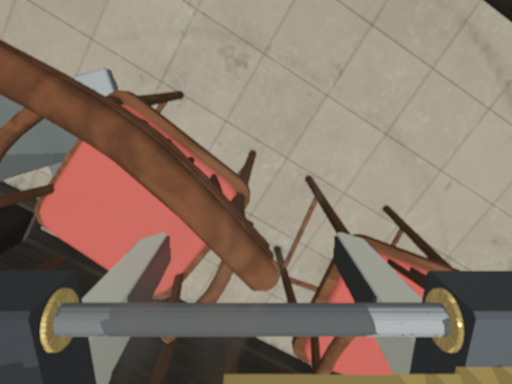

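Each row needs all three keys. The wrist view shows only the floor so far, with the gripper along the bottom.

drive_tool --moves '[{"slide":[28,-28,11],"turn":[0,0,-0.1],"gripper":40},{"slide":[28,-28,11],"turn":[0,0,-0.1],"gripper":40},{"slide":[28,-28,11],"turn":[0,0,-0.1],"gripper":40},{"slide":[28,-28,11],"turn":[0,0,-0.1],"gripper":40},{"slide":[28,-28,11],"turn":[0,0,-0.1],"gripper":40},{"slide":[28,-28,11],"turn":[0,0,-0.1],"gripper":40},{"slide":[28,-28,11],"turn":[0,0,-0.1],"gripper":40},{"slide":[28,-28,11],"turn":[0,0,-0.1],"gripper":40},{"slide":[28,-28,11],"turn":[0,0,-0.1],"gripper":40},{"slide":[10,-40,0],"turn":[0,0,-0.1],"gripper":40},{"slide":[10,-40,0],"turn":[0,0,-0.1],"gripper":40},{"slide":[10,-40,0],"turn":[0,0,-0.1],"gripper":40},{"slide":[10,-40,0],"turn":[0,0,-0.1],"gripper":40},{"slide":[10,-40,0],"turn":[0,0,-0.1],"gripper":40},{"slide":[10,-40,0],"turn":[0,0,-0.1],"gripper":40},{"slide":[10,-40,0],"turn":[0,0,-0.1],"gripper":40},{"slide":[10,-40,0],"turn":[0,0,-0.1],"gripper":40},{"slide":[10,-40,0],"turn":[0,0,-0.1],"gripper":40},{"slide":[10,-40,0],"turn":[0,0,-0.1],"gripper":40},{"slide":[0,0,0],"turn":[0,0,-0.1],"gripper":40}]' --newtons 40

```text
clock: 2.2
position: [514.8, -0.5, 331.2]
orientation: [3.142, 0.001, 0.891]
wrist_force: [0.0, 0.3, -0.2]
opening: 0.431
finger_force: 0.0
```

drive_tool --moves '[{"slide":[-7,-40,-10],"turn":[0,0,-0.04],"gripper":40},{"slide":[-7,-40,-10],"turn":[0,0,0],"gripper":40},{"slide":[-7,-40,-10],"turn":[0,0,0],"gripper":40},{"slide":[-7,-40,-10],"turn":[0,0,0],"gripper":40},{"slide":[-7,-40,-10],"turn":[0,0,0],"gripper":40},{"slide":[-7,-40,-10],"turn":[0,0,0],"gripper":40},{"slide":[0,0,0],"turn":[0,0,0],"gripper":40},{"slide":[0,0,0],"turn":[0,0,0],"gripper":40},{"slide":[0,0,0],"turn":[0,0,0],"gripper":40}]'

```text
clock: 3.1
position: [472.5, -236.1, 272.0]
orientation: [3.141, -0.0, 0.859]
wrist_force: [1.0, 0.7, -1.0]
opening: 0.431
finger_force: 0.0
```

Run:
```python
from h import *
d=shot('wrist','w2.png'); print(d['xyz'],sensors.state()['position'],sensors.state()['orientation'],sensors.state()['clock'])
m=mask(d,'red'); q=cv2.boxPoints(cv2.minAreaRect(cv2.findNonZero(m))); print(q.tolist())
print([onz(d,*p,146).round(0).tolist() for p in q])
```

```text
[ 523.96707277 -177.30792183  424.95990095] [ 472.63728872 -235.89602932  272.13766429] [ 3.14100684e+00 -3.08364255e-04  8.59895423e-01] 3.15
[[255.0, 268.9999694824219], [255.0, 112.0], [270.0, 112.0], [270.0, 268.9999694824219]]
[[425.0, -298.0, 146.0], [521.0, -185.0, 146.0], [531.0, -193.0, 146.0], [436.0, -307.0, 146.0]]
```

View pics/w2.png

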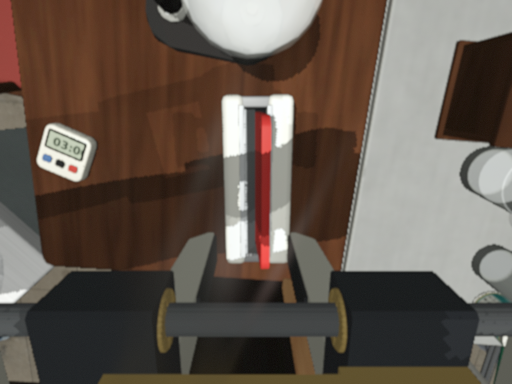

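The wrist view shows red at columns 255-270, rows 112-268, square in the steriliser. The flap is the dark strip on its left.

```bash
cat >> h.py <<'E'
def edge(d,c,roi=None,z=146,vf=.8,smin=130):
    """line of a board's bright top edge cast onto z: centre, yaw(deg), ends, width"""
    m=mask(d,c,roi,smin); V=d['color'].max(2)
    t=np.percentile(V[m>0],90)*vf; b=(m>0)&(V>t)
    ys,xs=np.nonzero(b); P=np.array([onz(d,x,y,z)[:2] for x,y in zip(xs,ys)])
    rc=cv2.minAreaRect(P.astype(np.float32)); q=cv2.boxPoints(rc)
    vx,vy,_,_=cv2.fitLine(P.astype(np.float32),cv2.DIST_HUBER,0,.01,.01).ravel()
    return np.round(rc[0],1),np.round(rc[1],1),round(float(np.degrees(np.arctan2(vy,vx))),2),P.mean(0).round(1),(xs.min(),xs.max(),ys.min(),ys.max())
E
python3 - <<'E'
from h import *
d=shot('wrist')
V=d['color'].max(2)
for r in(130,190,250): print(V[r,248:278])
print(edge(d,'red'))
E
```

```text
[ 78  75  76  75  76  76  86 108 118 118 118 115 119 164 212 231 233 233
 233 232 232 233 224 187 146 150 155 159 202 245]
[ 62  60  60  60  59  59  65  82  88  88  87  87  90 106 123 130 130 129
 130 130 130 128 127 134 150 157 157 156 156 156]
[102  77  75  74  74  73  75  76  90 110 115 120 165 218 240 245 244 244
 244 245 239 216 186 190 212 237 252 253 241 229]
(array([ 479.1, -248.8]), array([142.7,   7.8]), 49.26, array([ 486.6, -239.9]), (np.int64(261), np.int64(270), np.int64(118), np.int64(268)))
```

drive_tool --moves '[{"slide":[3,-5,-30],"turn":[0,0,0],"gripper":40},{"slide":[3,-5,-30],"turn":[0,0,0],"gripper":40},{"slide":[1.5,-1,-30],"turn":[0,0,0],"gripper":40},{"slide":[0,0,-30],"turn":[0,0,0],"gripper":40},{"slide":[0,0,-26],"turn":[0,0,0],"gripper":40},{"slide":[0,0,0],"turn":[0,0,0],"gripper":40},{"slide":[0,0,0],"turn":[0,0,0],"gripper":40}]'

```text
clock: 3.9
position: [480.2, -247.3, 126.6]
orientation: [3.141, -0.0, 0.86]
wrist_force: [0.3, -0.3, 0.1]
opening: 0.43
finger_force: 0.0
```

drive_tool --moves '[{"slide":[0,0,0],"turn":[0,0,0],"gripper":0},{"slide":[0,0,0],"turn":[0,0,0],"gripper":0},{"slide":[0,0,0],"turn":[0,0,0],"gripper":0},{"slide":[0,0,0],"turn":[0,0,0],"gripper":0},{"slide":[0,0,0],"turn":[0,0,0],"gripper":0},{"slide":[0,0,0],"turn":[0,0,0],"gripper":0}]' --newtons 40

```text
clock: 4.5
position: [479.0, -247.0, 126.2]
orientation: [-3.138, -0.0, 0.859]
wrist_force: [-10.8, 9.0, 11.2]
opening: 0.099
finger_force: 40.2
```

drive_tool --moves '[{"slide":[-0.8,0.7,0],"turn":[0,0,0],"gripper":0},{"slide":[0,0,8],"turn":[0,0,0],"gripper":0},{"slide":[0,0,12],"turn":[0,0,0],"gripper":0},{"slide":[0,0,12],"turn":[0,0,0],"gripper":0},{"slide":[0,0,12],"turn":[0,0,0],"gripper":0}]'

```text
clock: 5.0
position: [477.6, -246.1, 168.4]
orientation: [-3.136, 0.001, 0.859]
wrist_force: [-5.0, 3.8, -3.7]
opening: 0.085
finger_force: 39.8
```

drive_tool --moves '[{"slide":[0,0,20],"turn":[0,0,0],"gripper":0},{"slide":[0,0,20],"turn":[0,0,0],"gripper":0},{"slide":[0,0,20],"turn":[0,0,0],"gripper":0},{"slide":[0,0,25],"turn":[0,0,0],"gripper":0},{"slide":[0,0,25],"turn":[0,0,0],"gripper":0},{"slide":[0,0,25],"turn":[0,0,0],"gripper":0},{"slide":[0,0,25],"turn":[0,0,0],"gripper":0},{"slide":[0,0,25],"turn":[0,0,0],"gripper":0},{"slide":[0,0,25],"turn":[0,0,0],"gripper":0},{"slide":[0,0,15],"turn":[0,0,0],"gripper":0},{"slide":[0,0,0],"turn":[0,0,0],"gripper":0}]'

```text
clock: 6.1
position: [479.2, -247.2, 396.4]
orientation: [3.139, -0.0, 0.859]
wrist_force: [-0.2, -0.3, -2.0]
opening: 0.083
finger_force: 40.0
```

Run:
```python
from h import *
d=shot('top'); 
cv2.imwrite('pics/t3.png',cv2.resize(d['color'][110:310,110:430,::-1],(800,500)))
cv2.imwrite('pics/t3raw.png',d['color'][:,:,::-1])
R=dict(green=(105,155,200,245),yellow=(145,130,230,210),blue=(160,110,235,195))
for c,r in R.items(): print(c,edge(d,c,r))
```

```text
green (array([572.4, 162. ]), array([133.7,   6.8]), 45.45, array([571.5, 161.1]), (np.int64(126), np.int64(175), np.int64(177), np.int64(225)))
yellow (array([632.4, 104.9]), array([146.1,   8.3]), 45.05, array([632.5, 104.1]), (np.int64(153), np.int64(207), np.int64(144), np.int64(196)))
blue (array([663.2,  75.5]), array([139.7,   7.8]), 44.84, array([664.8,  77. ]), (np.int64(170), np.int64(220), np.int64(130), np.int64(179)))
```

View pics/t3.png

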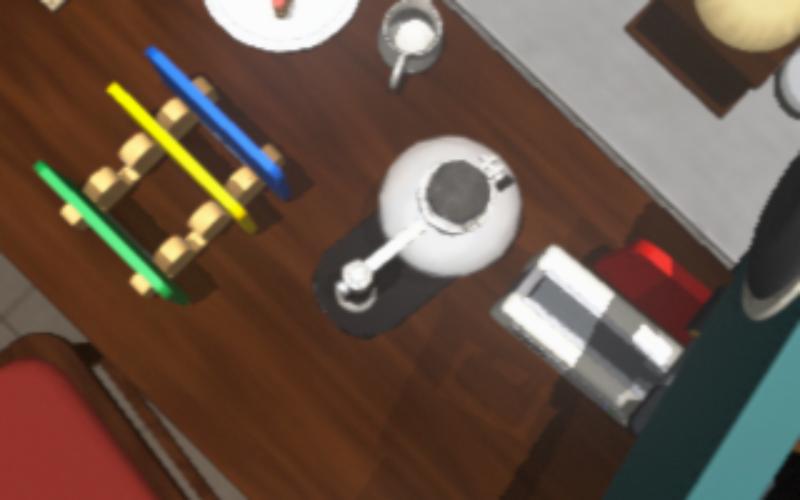

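The flap is shut, at about (590,310) in the crop. The free slot lies between green (110,230) and yellow (180,155), with rack yaw about 45°.

drive_tool --moves '[{"slide":[6,19,0],"turn":[0,0,-0.01],"gripper":0},{"slide":[12,38,0],"turn":[0,0,-0.01],"gripper":0},{"slide":[12,38,0],"turn":[0,0,-0.01],"gripper":0},{"slide":[12,38,0],"turn":[0,0,-0.01],"gripper":0},{"slide":[12,38,0],"turn":[0,0,-0.01],"gripper":0},{"slide":[12,38,0],"turn":[0,0,-0.01],"gripper":0},{"slide":[12,38,0],"turn":[0,0,-0.01],"gripper":0},{"slide":[12,38,0],"turn":[0,0,-0.003],"gripper":0},{"slide":[12,38,0],"turn":[0,0,0],"gripper":0},{"slide":[12,38,0],"turn":[0,0,0],"gripper":0},{"slide":[7,19,0],"turn":[0,0,0],"gripper":0},{"slide":[0,0,-25],"turn":[0,0,0],"gripper":0},{"slide":[0,0,-25],"turn":[0,0,0],"gripper":0},{"slide":[0,0,-25],"turn":[0,0,0],"gripper":0},{"slide":[0,0,-25],"turn":[0,0,0],"gripper":0},{"slide":[0,0,0],"turn":[0,0,0],"gripper":0},{"slide":[0,0,0],"turn":[0,0,0],"gripper":0}]'

```text
clock: 7.85
position: [599.8, 132.5, 294.6]
orientation: [-3.141, 0.001, 0.785]
wrist_force: [0.2, 1.2, -1.3]
opening: 0.086
finger_force: 40.0
```

Run:
```python
from h import *
d=shot('wrist','w4.png');t=shot('top','t4.png'); print(sensors.state()['position'],sensors.state()['orientation'])
for c in('green','yellow','blue'):
    try: print(c,edge(d,c),edge(t,c,(105,105,240,245)))
    except Exception as e: print(c,e)
print('red',edge(d,'red',z=sensors.state()['position'][2]+19.5))
```

```text
[600.28878135 132.72708277 296.1060525 ] [ 3.14063077e+00 -1.22922151e-03  7.85583570e-01]
green (array([542.6, 133.4]), array([57.5,  7. ]), 45.22, array([543.8, 134.5]), (np.int64(207), np.int64(214), np.int64(197), np.int64(250))) (array([580.1, 169.4]), array([14.2,  6. ]), 33.59, array([580.8, 170.6]), (np.int64(143), np.int64(148), np.int64(194), np.int64(200)))
yellow (array([633.5, 106.2]), array([145.4,   9.2]), 45.28, array([623.1,  95.7]), (np.int64(288), np.int64(302), np.int64(103), np.int64(249))) (array([598.1,  69.3]), array([47.4,  8.2]), 44.38, array([596.8,  68.4]), (np.int64(190), np.int64(207), np.int64(178), np.int64(196)))
blue (array([664.6,  76.8]), array([143.1,   9. ]), 45.07, array([671.1,  83.8]), (np.int64(330), np.int64(348), np.int64(103), np.int64(247))) (array([632.6,  45. ]), array([53.3,  5.6]), 44.42, array([632.9,  45.2]), (np.int64(201), np.int64(220), np.int64(159), np.int64(179)))
red (array([584.8, 217.3]), array([61.5, 61.2]), 81.74, array([586.1, 218.5]), (np.int64(6), np.int64(157), np.int64(92), np.int64(246)))
```

View pics/w4.png

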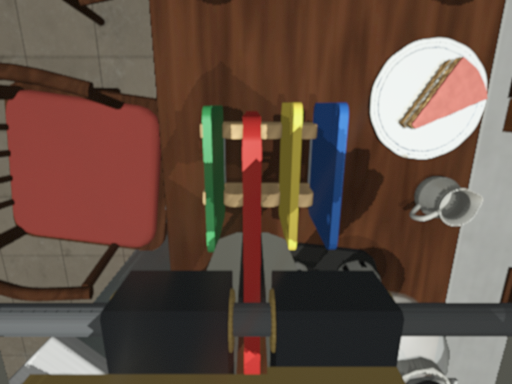

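The wrist view shows red (column 250) hanging above the gap between green (213) and yellow (290).

Run:
```python
from h import *
d=shot('wrist'); p=sensors.state()['position']; z=p[2]+19.7
def st(P): return round((P[0]+P[1])/2**.5,1),round((P[1]-P[0])/2**.5,1)
for c,zz in(('red',z),('green',146),('yellow',146),('blue',146)):
    m=mask(d,c,(190,80,370,252)); V=d['color'].max(2)
    for r in(135,165,200,225):
        xs=np.nonzero(m[r])[0]; v=V[r,xs]; xb=xs[v>.75*v.max()]
        print(c,r,xs[[0,-1]],xb[[0,-1]],st(onz(d,xb[0]-.5,r,zz)),st(onz(d,xb[-1]+.5,r,zz)))
    ys=np.nonzero(m)[0]; print(ys.min(),ys.max(),st(onz(d,250,ys.min(),zz)),st(onz(d,250,ys.max(),zz)))
print(st(p))
```

```text
red 135 [243 260] [243 260] (np.float64(583.8), np.float64(-327.6)) (np.float64(583.8), np.float64(-335.0))
red 165 [241 261] [242 255] (np.float64(571.2), np.float64(-327.0)) (np.float64(571.2), np.float64(-333.0))
red 200 [243 260] [243 260] (np.float64(555.7), np.float64(-327.3)) (np.float64(555.7), np.float64(-335.2))
red 225 [242 260] [243 260] (np.float64(544.0), np.float64(-327.2)) (np.float64(544.0), np.float64(-335.3))
111 251 (np.float64(593.3), np.float64(-330.7)) (np.float64(531.2), np.float64(-330.6))Traceback (most recent call last):
  File "<stdin>", line 7, in <module>
    return umr_maximum(a, axis, None, out, keepdims, initial, where)
ValueError: zero-size array to reduction operation maximum which has no identity
```

drive_tool --moves '[{"slide":[1.5,1.5,-15],"turn":[0,0,0],"gripper":0},{"slide":[1.5,1.5,-25],"turn":[0,0,0],"gripper":0},{"slide":[0,0,-25],"turn":[0,0,0],"gripper":0},{"slide":[0,0,-20],"turn":[0,0,0],"gripper":0},{"slide":[0,0,-15],"turn":[0,0,0],"gripper":0},{"slide":[0,0,-10],"turn":[0,0,0],"gripper":0},{"slide":[0,0,-10],"turn":[0,0,0],"gripper":0},{"slide":[0,0,-10],"turn":[0,0,0],"gripper":0},{"slide":[0,0,0],"turn":[0,0,0],"gripper":0},{"slide":[0,0,0],"turn":[0,0,0],"gripper":0}]'

```text
clock: 9.0
position: [603.1, 135.9, 165.0]
orientation: [3.141, -0.0, 0.786]
wrist_force: [-0.2, -0.0, -1.5]
opening: 0.084
finger_force: 40.0
```

drive_tool --moves '[{"slide":[0,0,-8],"turn":[0,0,0],"gripper":0},{"slide":[0,0,-8],"turn":[0,0,0],"gripper":0},{"slide":[0,0,-8],"turn":[0,0,0],"gripper":0},{"slide":[0,0,-6],"turn":[0,0,0],"gripper":0},{"slide":[0,0,-5],"turn":[0,0,0],"gripper":0},{"slide":[0,0,-2],"turn":[0,0,0],"gripper":0},{"slide":[0,0,-1],"turn":[0,0,0],"gripper":0},{"slide":[0,0,0],"turn":[0,0,0],"gripper":0}]'

```text
clock: 9.8
position: [603.1, 135.9, 126.7]
orientation: [3.142, -0.0, 0.786]
wrist_force: [-0.1, -0.4, -2.2]
opening: 0.081
finger_force: 40.0
```

drive_tool --moves '[{"slide":[0,0,-0.7],"turn":[0,0,0],"gripper":0},{"slide":[0,0,-0.7],"turn":[0,0,0],"gripper":0},{"slide":[0,0,0],"turn":[0,0,0],"gripper":0}]'

```text
clock: 10.1
position: [603.3, 136.0, 126.3]
orientation: [3.141, -0.001, 0.786]
wrist_force: [-2.1, -1.0, 5.7]
opening: 0.083
finger_force: 40.0
```

drive_tool --moves '[{"slide":[0,0,0],"turn":[0,0,0],"gripper":26},{"slide":[0,0,0],"turn":[0,0,0],"gripper":26},{"slide":[0,0,0],"turn":[0,0,0],"gripper":26},{"slide":[0,0,0],"turn":[0,0,0],"gripper":26},{"slide":[0,0,10],"turn":[0,0,0],"gripper":26},{"slide":[0,0,20],"turn":[0,0,0],"gripper":26},{"slide":[0,0,30],"turn":[0,0,0],"gripper":26},{"slide":[0,0,20],"turn":[0,0,0],"gripper":26},{"slide":[20,-20,0],"turn":[0,0,0],"gripper":26},{"slide":[20,-20,0],"turn":[0,0,0],"gripper":26},{"slide":[19.4,-19.6,0],"turn":[0,0,0],"gripper":26},{"slide":[0,0,0],"turn":[0,0,0],"gripper":26},{"slide":[0,0,0],"turn":[0,0,0],"gripper":26}]'

```text
clock: 11.4
position: [662.5, 76.0, 205.5]
orientation: [-3.141, 0.0, 0.785]
wrist_force: [-0.5, -0.0, 0.3]
opening: 0.28
finger_force: 0.0
```

Run:
```python
from h import *
d=shot('wrist','w5.png'); p=sensors.state()['position']; print(p,sensors.state()['orientation'][2])
def st(P): return round((P[0]+P[1])/2**.5,1),round((P[1]-P[0])/2**.5,1)
V=d['color'].max(2)
for c in('red','green','yellow','blue'):
  try:
    m=mask(d,c,(100,60,400,280)); ys=np.nonzero(m)[0]
    for r in(ys.min()+12,ys.min()+30,ys.min()+60):
        xs=np.nonzero(m[r])[0]; v=V[r,xs]; xb=xs[v>.75*v.max()]
        print(c,r,xs[[0,-1]],xb[[0,-1]],st(onz(d,xb[0]-.5,r,146)),st(onz(d,xb[-1]+.5,r,146)))
    print(ys.min(),ys.max(),st(onz(d,250,ys.min(),146)))
  except Exception as e: print(c,e)
print(st(p))
```

```text
[662.17031525  76.51333005 205.59317303] 0.7856446871617406
red 121 [116 174] [116 127] (np.float64(589.1), np.float64(-327.0)) (np.float64(589.1), np.float64(-334.8))
red 139 [116 167] [117 129] (np.float64(577.6), np.float64(-326.2)) (np.float64(577.5), np.float64(-334.8))
red 169 [120 177] [121 132] (np.float64(557.4), np.float64(-326.5)) (np.float64(557.4), np.float64(-334.6))
109 271 (np.float64(596.6), np.float64(-414.4))
green zero-size array to reduction operation maximum which has no identity
yellow 120 [180 214] [181 192] (np.float64(589.7), np.float64(-369.3)) (np.float64(589.7), np.float64(-377.1))
yellow 138 [193 212] [193 193] (np.float64(578.2), np.float64(-376.4)) (np.float64(578.2), np.float64(-377.1))
yellow 168 [181 215] [183 194] (np.float64(558.1), np.float64(-368.6)) (np.float64(558.1), np.float64(-376.7))
108 262 (np.float64(597.2), np.float64(-414.4))
blue 120 [246 257] [246 256] (np.float64(589.7), np.float64(-411.5)) (np.float64(589.7), np.float64(-418.6))
blue 138 [246 256] [246 256] (np.float64(578.2), np.float64(-411.4)) (np.float64(578.2), np.float64(-418.7))
blue 168 [245 256] [245 248] (np.float64(558.1), np.float64(-410.6)) (np.float64(558.1), np.float64(-413.3))
108 279 (np.float64(597.2), np.float64(-414.4))
(np.float64(522.3), np.float64(-414.1))
```

View pics/w5.png

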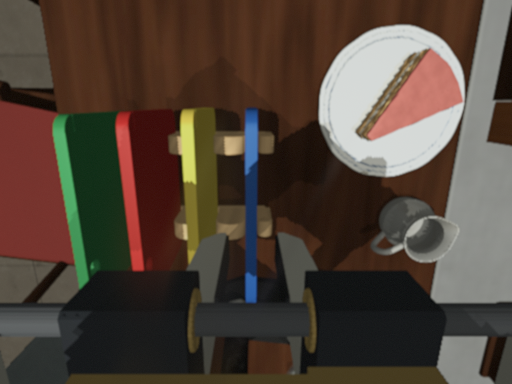

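Red stands seated between green and yellow, and blue (column 251) is centred between the fingers.

drive_tool --moves '[{"slide":[0.4,-0.4,-20],"turn":[0,0,0],"gripper":26},{"slide":[0,0,-20],"turn":[0,0,0],"gripper":26},{"slide":[0,0,-20],"turn":[0,0,0],"gripper":26},{"slide":[0,0,-12],"turn":[0,0,0],"gripper":26},{"slide":[0,0,-7],"turn":[0,0,0],"gripper":26},{"slide":[0,0,0],"turn":[0,0,0],"gripper":26},{"slide":[0,0,0],"turn":[0,0,0],"gripper":0},{"slide":[0,0,0],"turn":[0,0,0],"gripper":0},{"slide":[0,0,0],"turn":[0,0,0],"gripper":0},{"slide":[0,0,0],"turn":[0,0,0],"gripper":0},{"slide":[0,0,0],"turn":[0,0,0],"gripper":0}]' --newtons 50

```text
clock: 12.55
position: [663.1, 75.9, 127.1]
orientation: [3.141, -0.001, 0.786]
wrist_force: [-0.0, 0.3, 5.9]
opening: 0.08
finger_force: 50.0
```

drive_tool --moves '[{"slide":[0,0,8],"turn":[0,0,0],"gripper":0},{"slide":[0,0,15],"turn":[0,0,0],"gripper":0},{"slide":[0,0,22],"turn":[0,0,0],"gripper":0},{"slide":[0,0,25],"turn":[0,0,0],"gripper":0},{"slide":[0,0,25],"turn":[0,0,0],"gripper":0},{"slide":[0,0,25],"turn":[0,0,0],"gripper":0},{"slide":[0,0,25],"turn":[0,0,0],"gripper":0},{"slide":[0,0,25],"turn":[0,0,0],"gripper":0},{"slide":[0,0,25],"turn":[0,0,0],"gripper":0},{"slide":[0,0,25],"turn":[0,0,0],"gripper":0},{"slide":[0,0,25],"turn":[0,0,0],"gripper":0},{"slide":[0,0,25],"turn":[0,0,0],"gripper":0},{"slide":[0,0,0],"turn":[0,0,0],"gripper":0},{"slide":[0,0,0],"turn":[0,0,0],"gripper":0}]'

```text
clock: 13.95
position: [662.7, 75.9, 396.6]
orientation: [3.141, -0.001, 0.786]
wrist_force: [0.5, 1.0, -2.2]
opening: 0.082
finger_force: 50.0
```

drive_tool --moves '[{"slide":[-9.6,-16.4,0],"turn":[0,0,0],"gripper":0},{"slide":[-18,-31,0],"turn":[0,0,0.01],"gripper":0},{"slide":[-18,-31,0],"turn":[0,0,0.01],"gripper":0},{"slide":[-18,-31,0],"turn":[0,0,0.01],"gripper":0},{"slide":[-18,-31,0],"turn":[0,0,0.01],"gripper":0},{"slide":[-18,-31,0],"turn":[0,0,0.01],"gripper":0},{"slide":[-18,-31,0],"turn":[0,0,0.01],"gripper":0},{"slide":[-18,-31,0],"turn":[0,0,0.014],"gripper":0},{"slide":[-18,-31,0],"turn":[0,0,0],"gripper":0},{"slide":[-18,-31,0],"turn":[0,0,0],"gripper":0},{"slide":[-13,-27,0],"turn":[0,0,0],"gripper":0},{"slide":[0,0,-25],"turn":[0,0,0],"gripper":0},{"slide":[0,0,-25],"turn":[0,0,0],"gripper":0},{"slide":[0,0,-25],"turn":[0,0,0],"gripper":0},{"slide":[0,0,-25],"turn":[0,0,0],"gripper":0},{"slide":[0,0,-20],"turn":[0,0,0],"gripper":0},{"slide":[0,0,0],"turn":[0,0,0],"gripper":0},{"slide":[0,0,0],"turn":[0,0,0],"gripper":0}]'

```text
clock: 15.75
position: [477.6, -246.6, 276.2]
orientation: [-3.141, 0.0, 0.86]
wrist_force: [-0.1, 0.1, -0.9]
opening: 0.082
finger_force: 50.0
```

Run:
```python
from h import *
d=shot('wrist','w6.png'); p=sensors.state()['position']; print(p,sensors.state()['orientation'])
V=d['color'].min(2)
a=np.radians(49.25)
def st(P): return round(P[0]*np.cos(a)+P[1]*np.sin(a),1),round(-P[0]*np.sin(a)+P[1]*np.cos(a),1)
m=mask(d,'blue'); z=p[2]+19.5
for r in(125,150,200,230):
    xs=np.nonzero(m[r])[0]; print('blue',r,xs[[0,-1]],st(onz(d,xs[0]-.5,r,z)),st(onz(d,xs[-1]+.5,r,z)))
    b=np.nonzero(V[r]>95)[0]; b=b[(b>200)&(b<320)]; print(' case',b[[0,-1]],st(onz(d,b[0]-.5,r,96)),st(onz(d,b[-1]+.5,r,96)))
ys=np.nonzero(m)[0]; print(st(onz(d,255,ys.min(),z)),st(p))
```

```text
[ 477.90609251 -246.69250764  277.06062145] [ 3.14098494e+00 -3.39013332e-05  8.59549940e-01]
blue 125 [244 260] (np.float64(194.4), np.float64(-520.1)) (np.float64(194.4), np.float64(-527.1))
 case [212 281] (np.float64(181.2), np.float64(-482.4)) (np.float64(181.2), np.float64(-554.0))
blue 150 [244 260] (np.float64(184.3), np.float64(-520.1)) (np.float64(184.2), np.float64(-527.1))
 case [213 281] (np.float64(155.7), np.float64(-482.5)) (np.float64(155.7), np.float64(-554.6))
blue 200 [244 259] (np.float64(162.5), np.float64(-519.9)) (np.float64(162.5), np.float64(-526.9))
 case [216 280] (np.float64(101.0), np.float64(-483.8)) (np.float64(101.0), np.float64(-555.0))
blue 230 [244 259] (np.float64(148.4), np.float64(-519.8)) (np.float64(148.4), np.float64(-527.0))
 case [217 279] (np.float64(65.7), np.float64(-483.8)) (np.float64(65.7), np.float64(-554.8))
(np.float64(199.9), np.float64(-524.8)) (np.float64(125.1), np.float64(-523.1))
```

View pics/w6.png

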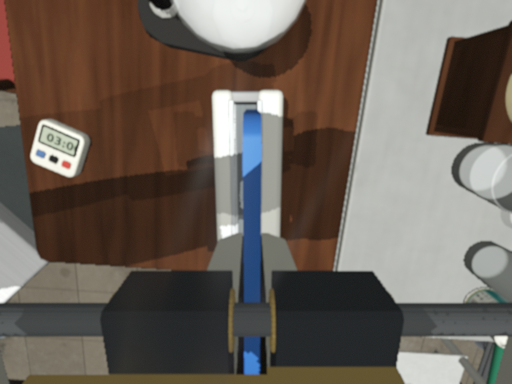

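Blue hangs above the case, and the case is centred slightly left of it. The flap had leaned red over, so I'll take the centre from the case outline.

Run:
```python
from h import *
d=shot('wrist'); a=np.radians(49.25)
def st(P): return round(P[0]*np.cos(a)+P[1]*np.sin(a),1),round(-P[0]*np.sin(a)+P[1]*np.cos(a),1)
w=dict(d); w['color']=cv2.imread('pics/w2.png')[:,:,::-1]; w['xyz']=[523.967,-177.308,424.96]
for n,e,cols in(('w6',d,(222,270)),('w2',w,(232,285))):
    V=e['color'].min(2)
    for c in cols:
        r=np.nonzero(V[60:290,c]>95)[0]+60; r=[r[0],r[-1]]; print(n,c,r,[st(onz(e,c,q,96)) for q in r])
V=w['color'].min(2)
for r in(130,190,240):
    b=np.nonzero(V[r]>95)[0]; b=b[(b>200)&(b<320)]; print(r,b[[0,-1]],st(onz(w,b[0]-.5,r,96)),st(onz(w,b[-1]+.5,r,96)),'red',st(onz(w,265.7,r,146)))
```

```text
w6 222 [np.int64(90), np.int64(269)] [(np.float64(215.4), np.float64(-494.5)), (np.float64(16.4), np.float64(-489.2))]
w6 270 [np.int64(90), np.int64(286)] [(np.float64(215.4), np.float64(-542.3)), (np.float64(-6.4), np.float64(-545.9))]
w2 232 [np.int64(94), np.int64(263)] [(np.float64(216.0), np.float64(-493.8)), (np.float64(31.3), np.float64(-490.5))]
w2 285 [np.int64(94), np.int64(262)] [(np.float64(216.0), np.float64(-545.9)), (np.float64(32.5), np.float64(-551.3))]
130 [222 292] (np.float64(181.2), np.float64(-482.5)) (np.float64(181.2), np.float64(-554.5)) red (np.float64(185.2), np.float64(-525.1))
190 [225 290] (np.float64(118.2), np.float64(-484.0)) (np.float64(118.1), np.float64(-554.7)) red (np.float64(131.8), np.float64(-525.8))
240 [201 313] (np.float64(60.0), np.float64(-455.6)) (np.float64(59.9), np.float64(-582.5)) red (np.float64(82.4), np.float64(-526.4))
```

drive_tool --moves '[{"slide":[-2,1,-10],"turn":[0,0,0],"gripper":0},{"slide":[-1.9,1,-20],"turn":[0,0,0],"gripper":0},{"slide":[0,0,-20],"turn":[0,0,0],"gripper":0},{"slide":[0,0,-12],"turn":[0,0,0],"gripper":0},{"slide":[0,0,-8],"turn":[0,0,0],"gripper":0},{"slide":[0,0,-8],"turn":[0,0,0],"gripper":0},{"slide":[0,0,-8],"turn":[0,0,0],"gripper":0},{"slide":[0,0,-6],"turn":[0,0,0],"gripper":0},{"slide":[0,0,-5],"turn":[0,0,0],"gripper":0},{"slide":[0,0,0],"turn":[0,0,0],"gripper":0}]'

```text
clock: 16.85
position: [474.2, -244.4, 178.6]
orientation: [-3.141, 0.0, 0.86]
wrist_force: [1.5, -2.1, -1.8]
opening: 0.084
finger_force: 50.0
```

drive_tool --moves '[{"slide":[0,0,-5],"turn":[0,0,0],"gripper":0},{"slide":[0,0,-5],"turn":[0,0,0],"gripper":0},{"slide":[0,0,-5],"turn":[0,0,0],"gripper":0},{"slide":[0,0,0],"turn":[0,0,0],"gripper":0}]'

```text
clock: 17.25
position: [474.0, -244.4, 163.3]
orientation: [-3.141, 0.0, 0.86]
wrist_force: [0.4, -1.2, -1.9]
opening: 0.08
finger_force: 50.0
```

In the channel with almost no side load. Going on down.

drive_tool --moves '[{"slide":[0,0,-7],"turn":[0,0,0],"gripper":0},{"slide":[0,0,-7],"turn":[0,0,0],"gripper":0},{"slide":[0,0,-7],"turn":[0,0,0],"gripper":0},{"slide":[0,0,-6],"turn":[0,0,0],"gripper":0},{"slide":[0,0,-5],"turn":[0,0,0],"gripper":0},{"slide":[0,0,-3],"turn":[0,0,0],"gripper":0},{"slide":[0,0,-1.5],"turn":[0,0,0],"gripper":0},{"slide":[0,0,0],"turn":[0,0,0],"gripper":0}]'

```text
clock: 18.05
position: [474.3, -244.5, 127.6]
orientation: [-3.141, 0.0, 0.86]
wrist_force: [-0.3, 0.0, -2.2]
opening: 0.083
finger_force: 50.0
```

drive_tool --moves '[{"slide":[0,0,-0.8],"turn":[0,0,0],"gripper":0},{"slide":[0,0,-0.8],"turn":[0,0,0],"gripper":0},{"slide":[0,0,-0.8],"turn":[0,0,0],"gripper":0},{"slide":[0,0,0],"turn":[0,0,0],"gripper":0}]'

```text
clock: 18.45
position: [474.5, -244.7, 127.0]
orientation: [3.141, -0.0, 0.86]
wrist_force: [-6.6, 2.6, 13.3]
opening: 0.083
finger_force: 50.0
```

drive_tool --moves '[{"slide":[0,0,0],"turn":[0,0,0],"gripper":40},{"slide":[0,0,0],"turn":[0,0,0],"gripper":40},{"slide":[0,0,0],"turn":[0,0,0],"gripper":40},{"slide":[0,0,0],"turn":[0,0,0],"gripper":40},{"slide":[0,0,0],"turn":[0,0,0],"gripper":40},{"slide":[0,0,10],"turn":[0,0,0],"gripper":40},{"slide":[0,0,25],"turn":[0,0,0],"gripper":40},{"slide":[0,0,35],"turn":[0,0,0],"gripper":40},{"slide":[0,0,40],"turn":[0,0,0],"gripper":40},{"slide":[0,0,35],"turn":[0,0,0],"gripper":40},{"slide":[0,0,0],"turn":[0,0,0],"gripper":40},{"slide":[0,0,0],"turn":[0,0,0],"gripper":40}]'

```text
clock: 19.65
position: [474.4, -244.5, 271.2]
orientation: [3.14, -0.0, 0.86]
wrist_force: [-0.3, -0.1, -0.7]
opening: 0.432
finger_force: 0.0
```

Run:
```python
from h import *
d=shot('wrist','w7.png'); s=shot('scene'); print(edge(d,'blue',vf=.7),sensors.state()['position'],sensors.state()['clock'])
cv2.imwrite('pics/f.png',np.hstack([cv2.resize(x['color'],(400,300)) for x in(d,s)])[:,:,::-1])
```

```text
(array([ 475.3, -244.4]), array([143.3,   8.6]), 49.52, array([ 488.3, -229.6]), (np.int64(247), np.int64(256), np.int64(110), np.int64(263))) [ 474.01354812 -244.33860525  269.29453207] 19.75
```

View pics/f.png

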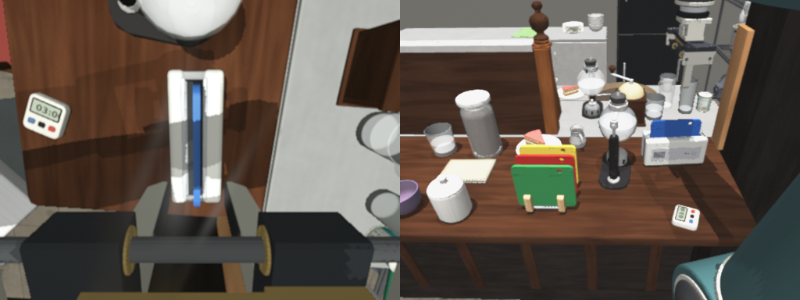

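Blue is home in the steriliser, upright and square at about (197,140). The scene half shows red down in the rack between green and yellow, and the siphon in place.

```bash
python3 -c "
from station import workorder; print(workorder.finish_job())"
```

```text
the job is handed in; nothing more can be done
None
```

The job is handed in: the last pictures show red down in the rack slot between green and yellow, and blue fully home in the steriliser; the hand-in returned no verdict.

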